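# Set the sharpening stone on the sloped rest

## Task

One of the three flat sharpening stones in the slotted wooden rack is wider than the other two: slide it up out of its leaning slot by its top edge and set it on the sloped metal rest, lying flat against the bed between the side cheeks, with its lower edge on the ledge at the foot. The stone is brittle, so lower it right down into its place before you let go. Leave the two narrow stones in the rack and do not knock about the wire spool and small jar standing between rack and rest.

Things in the scene. Friction and masses are not known exactly. Their poses are not given: they have to be found in the camera images.
- wide_stone: the wide flat sharpening stone, a plain grey slab 9 x 76 x 95 mm (its x, y, z), 0.15 kg. Origin at the middle of the slab; x is normal to the slab, y runs along its width, z along its height, upward from the slot to the top edge (47.5 mm from the origin). Both faces are alike.
- narrow_stone1: a narrow stone of the same grey, 9 x 50 x 95 mm (x, y, z), origin and axes as for the wide one; stays in the rack
- narrow_stone2: another narrow stone, same as narrow_stone1; stays in the rack
- rack: fixed wooden rack 190 x 104 mm (x, y), origin at the centre of its underside. Three slots at x = -50, 0, 50 mm; any may hold the wide stone. They lean 25 degrees from vertical, tops towards -x; 12 mm across, 86 mm wide (y), 45 mm deep along the lean, walls 6 mm, floor 28 mm above the bench. Stones stand 50 mm out, top edges 115 mm above the bench; 36 mm between neighbours' faces.
- bed: bed of the fixed metal rest: origin mid-width at the foot of the slope, on the bed's surface where it meets the ledge, 50 mm above the bench. z runs up the slope (25 degrees from vertical, leaning roughly to the robot), x out of the surface, y across. Bed 54 mm long; the ledge at z = 0 stands out 14 mm; cheeks at y = +-43 mm (inner faces) stand out 10 mm and reach z = 44 mm.
- seat (a point): where the middle of the seated wide stone belongs: bed frame x = 4.5, y = 0 (5 mm play either way), z = 47.5 mm, same axes as the bed. The top 41 mm of the seated stone overhangs the bed, with free space underneath for a finger. The rest's base plate is 120 x 114 x 10 mm.
- spool: copper spool 36 mm across, 52 mm tall, standing between rack and rest; origin at the centre of its underside; leave alone
- pot: small closed jar 44 mm across, 45 mm tall, between rack and rest; origin at the centre of its underside; leave alone
Things that resemble listed ones, but are neither listed nor needed, are in the scene too. Leave any pink look-alike of the wide_stone alone. Leave any turquoise look-alike of the part that bears bed alone.

How it is judged:
By the outcome, as a careful person would: the job done as asked, in the order asked, and still so for the second after the job is handed in, with the robot touching nothing.
It also fails if it takes over 42 s, if anything falls off the work surface, if the arm or the gripper's body presses on something with over 40 N, if the wrist force passes 120 N, or if a joint passes its speed limit or range.

## Robot

A 6-joint arm with a two-finger parallel gripper is mounted at the origin on the work surface. World frame = base frame: x ahead of the robot, y to its left, z up, the work surface at z = 0. Lengths are in m, angles in degrees, forces in N, time in s.
With the tool pointing down it reaches from about 0.375 to 0.9 m from the base axis. Payload 3.1 kg.
Tool frame: the origin (TCP) lies on the centre line of the jaws, within the pads' length; the fingertips stand 19 mm ahead of it and the grasp point (between the pads) is the TCP (tips_ahead is the distance from the TCP to the fingertips, in m); z points along the fingers, y is the line along which they close (so a half turn about z gives the same grasp; the last joint's range is limited). The gripper opens to 87 mm and grips with 3 to 60 N. Pads are 19 mm wide; open, the fingers measure 117 mm over their backs; the gripper's body (75 mm by 190 mm) begins 51 mm behind the grasp point.
Start: joints at [65.518, 30.224, 82.088, -0, 67.689, -10.227], TCP at [0.154, 0.606, 0.218] pointing down, gripper open.
Joint ranges: [-176.69, 176.69], [-43.24, 126.21], [12.49, 139.97], [-82, 262], [0, 151.66], [-163.58, 163.58]. Speed limits (degrees/s): [159.86, 159.86, 180, 180, 180, 180].

## Interface

Orientations are given as a 3x3 rotation matrix whose columns are the frame's x, y, z axes.
In Python, from rig import read_state, capture, hand_in, trace, landmark_of, tips_ahead gives the robot as it stands.
- The arm moves only by the shell command python3 -m jog 'ROWS'. ROWS is JSON, a list of rows, each an object of numbers: "tx", "ty", "tz": the shift along the tool's x, y, z in cm; "roll": the turn about the tool's z in rad; "jaw": the opening, from 0 (shut) to 1 (fully open). A call has 1 to 8 rows; each row shifts and turns the commanded pose from where the row before left it, along the tool's axes as they then stand; what a row does not reach is not made up. A row lasts 1/10 s, in which the tool goes at most 50 mm and 8.59 degrees, less where a joint would pass 70% of its speed; a pose out of reach is approached as far as the arm can. A call with a gripper value outside its range is refused whole. The fingers move at their own pace and stop on an object; the grip force is fixed at half the most. Time passes only in rows, so rows that do not move let the fingers close. It gives the time, the measured TCP pose, the force, the opening and the grip force at its end, in the units of the state.
- read_state(): the state, without advancing time (a new reading comes with each control period).
- capture(name): name is "scene" or "top" or "wrist"; returns a dict with "img" (400x640x3 uint8, red, green, blue), "vertical_fov" (degrees; the focal length in pixels is half the picture's height over the tangent of half this angle, whatever the lens; pixels are square), "cx", "cy" (the principal point, pixels), "cam_to_world" (4x4, takes a point from camera to world coordinates); the wrist camera has in their place "tool_from_camera" (4x4, takes a point from camera to tool coordinates, whose origin is the TCP and whose axes are the flange's). Camera axes: x right, y up, looking along -z (the intrinsics and any distortion apply to the point x, -y, -z); pixel columns grow to the right and rows downward; lengths in m; the calibration is good to about 2 mm. A picture is of the moment at which its call begins: read the wrist's pose just before it. There is no depth.
- hand_in(): hands the job in; it is judged then, once.
Trained networks look in the newest picture that a camera, given by its name, has taken for a name from the list of things; names that differ only in an ending like _2 or _b are one class to them, and where a whole thing is asked for, a point or a joint stands for the part that bears it (a point fixed in the world has none). Each returns a list of dicts, best first, with "p" (0 to 1); they miss things now and then, are a little off and sometimes report something else, mostly with a low value. They report only what shows in the picture. A call takes as long as a camera call. They do not tell look-alikes from the thing itself.
- trace(camera, thing): "pixels" (400x640 bool, what is visible of it) and "bbox" ([left, top, width, height] in pixels, round what is visible of it).
- landmark_of(camera, thing): "point" ([row, column] in pixels: a listed point, or the origin of a listed thing).
The state is a dict: "time_s": time; "joint_positions": joint angles; "qvel": joint speeds; "tau": joint torques, N m; "position": TCP position; "tcp_rot": TCP orientation; "force": force on the tool from outside, world axes, zero at the start; "moment": the same for the moment, N m; "opening": opening from 0.0 (shut) to 1.0 (fully open); "grasp_force": force on a finger pad.
Only numpy, scipy, OpenCV 4.12 (cv2) and the standard library are available. Lean on these libraries where they do the work, as an engineer would, in place of code of your own. Each camera call takes 0.05 s, during which the arm holds its last target. There are 200 camera calls.

## Working session

There is one attempt and no reset: what is moved stays moved. The work goes in short steps, Python scripts to look and compute and a shell command to move; the robot and the scene stay as the last step left them, time stands still between calls to the robot, and variables do not carry over. Pictures are saved under pics/ and viewed, at most 10 in all, crops included, and the job is handed in when it is done.

```bash
mkdir -p pics; ls
python3 - <<'E'
from rig import *
import cv2,numpy as np
s=read_state();print(s['time_s'],s['position'],s['tcp_rot'])
for c in ['scene','top']:
    d=capture(c);print(c,{k:v for k,v in d.items() if k!='img'})
    cv2.imwrite(f'pics/{c}0.png',d['img'][:,:,::-1])
    for t in ['wide_stone','narrow_stone1','rack','bed','spool','pot']:
        print(t,[(r['bbox'],round(r['p'],2),int(r['pixels'].sum())) for r in trace(c,t)])
        print('   ',[(np.round(r['point'],1).tolist(),round(r['p'],2)) for r in landmark_of(c,t)])
    print('seat',[(np.round(r['point'],1).tolist(),round(r['p'],2)) for r in landmark_of(c,'seat')])
print(read_state()['time_s'])
E
```

```text
pics
0.0 [0.15358464 0.60507834 0.21687627] [[-9.69197126e-01  2.46284678e-01 -8.88460999e-04]
 [ 2.46285990e-01  9.69195216e-01 -1.96082138e-03]
 [ 3.78171887e-04 -2.11923795e-03 -9.99997683e-01]]
scene {'vertical_fov': 46.38994151868316, 'cx': 325.337014017393, 'cy': 200.70513263044793, 'cam_to_world': array([[-0.30067379, -0.78353035,  0.54376048,  1.02374412],
       [ 0.95372225, -0.24520907,  0.17402982,  0.12274426],
       [-0.00302264,  0.57092267,  0.82099827,  0.82209915],
       [ 0.        ,  0.        ,  0.        ,  1.        ]])}
wide_stone [([295.6, 163.0, 52.9, 38.5], 0.84, 1286)]
    [([222.1, 224.5], 0.82), ([178.2, 323.5], 0.62)]
narrow_stone1 [([217.7, 178.2, 25.7, 22.6], 0.81, 592), ([221.2, 156.7, 26.6, 23.3], 0.59, 517)]
    [([179.1, 234.4], 0.83), ([200.2, 230.8], 0.83), ([254.9, 430.9], 0.53)]
rack [([190.8, 173.4, 76.9, 96.9], 0.6, 3576)]
    [([224.6, 231.9], 0.68)]
bed [([399.3, 239.5, 64.9, 51.5], 0.77, 1909), ([399.7, 154.2, 53.3, 43.9], 0.64, 1527), ([217.0, 174.8, 25.0, 28.7], 0.15, 612)]
    [([273.1, 425.5], 0.93), ([184.7, 422.8], 0.73)]
spool [(
[... 711 characters left out ...]
8.0], 0.77), ([151.4, 411.4], 0.56)]
narrow_stone1 [([398.4, 171.6, 37.9, 16.7], 0.66, 456), ([404.9, 196.3, 36.9, 19.9], 0.59, 504), ([171.7, 151.6, 63.8, 26.3], 0.32, 1083)]
    [([176.6, 411.3], 0.79), ([200.5, 421.4], 0.68)]
rack [([366.3, 117.0, 79.4, 100.5], 0.83, 3559), ([172.1, 151.1, 63.5, 29.5], 0.55, 1105)]
    [([169.4, 401.8], 0.86)]
bed [([193.5, 258.6, 63.6, 32.9], 0.97, 1412), ([172.7, 149.0, 61.0, 28.9], 0.86, 1068)]
    [([159.1, 205.6], 0.72), ([268.9, 227.3], 0.66)]
spool [([296.5, 147.8, 16.6, 16.6], 0.83, 292)]
    [([154.8, 304.5], 0.87)]
pot [([283.7, 198.0, 20.7, 20.5], 0.56, 359)]
    [([206.7, 293.5], 0.68)]
seat [([276.7, 223.2], 0.68), ([166.4, 203.0], 0.62)]
1.4
```

View pics/scene0.png

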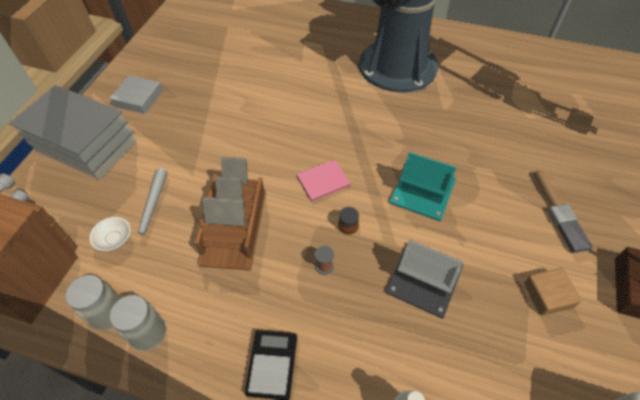

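View pics/top0.png

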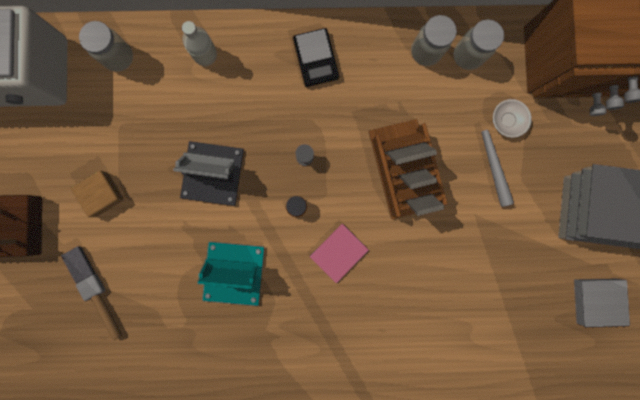

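Top view: candidates for the wide stone are the rack stones at (col 410, row 153), (418, 179) and (426, 205), and the pink slab at (338, 253). The first spans about 48 px against 38 px for the other two, so the wide one is the far slot. The grey rest is at (210, 172) and the turquoise one at (232, 272) is the look-alike. The spool is at (305, 155) and the jar at (296, 207).

```bash
cat > h.py <<'E'
import numpy as np, cv2
from rig import *
def K(d):
    f=200/np.tan(np.radians(d['vertical_fov']/2)); return f,d['cx'],d['cy']
def cam(name):
    s=read_state(); d=capture(name)
    if name=='wrist':
        T=np.eye(4);T[:3,:3]=s['tcp_rot'];T[:3,3]=s['position'];d['cam_to_world']=T@d['tool_from_camera']
    return d
def proj(d,P):
    f,cx,cy=K(d);M=np.linalg.inv(d['cam_to_world']);q=np.atleast_2d(P)@M[:3,:3].T+M[:3,3]
    return np.c_[cx+f*q[:,0]/-q[:,2],cy-f*q[:,1]/-q[:,2]]   # col,row
def back(d,col,row,z):
    f,cx,cy=K(d);M=d['cam_to_world'];v=M[:3,:3]@np.array([(col-cx)/f,-(row-cy)/f,-1]);o=M[:3,3]
    return o+v*(z-o[2])/v[2]
A=np.radians(25);C,S=np.cos(A),np.sin(A)
def lean(yaw):   # columns: x normal, y width, z up slope; lean toward -x horizontally
    R=np.array([[np.cos(yaw),-np.sin(yaw),0],[np.sin(yaw),np.cos(yaw),0],[0,0,1]])
    return R@np.array([[C,0,-S],[0,1,0],[S,0,C]])
def save(d,n,box=None,k=1):
    im=d['img'][:,:,::-1]
    if box: l,t,w,h=box; im=im[t:t+h,l:l+w]
    cv2.imwrite('pics/'+n,cv2.resize(im,None,fx=k,fy=k,interpolation=cv2.INTER_CUBIC))
E
python3 - <<'E'
from h import *
d=cam('top'); e=cam('scene')
for n,c,r,z in [('rack',401.8,169.4,0),('stone top',410,153,.115),('n1',418,179,.115),('n2',426,205,.115),('bed',205.6,159.1,.05),('spool',304.5,154.8,.0),('pot',293.5,206.7,0)]:
    print(n,np.round(back(d,c,r,z),3))
print('scene',np.round([back(e,231.9,224.6,0),back(e,425.5,273.1,.05),back(e,321.9,270,0),back(e,350,223.5,0)],3))
a=cv2.resize(d['img'][105:225,355:455,::-1],None,fx=4,fy=4,interpolation=2)
b=cv2.resize(d['img'][130:220,165:255,::-1],None,fx=4,fy=4,interpolation=2)
o=np.zeros((480,765,3),np.uint8);o[:480,:400]=a;o[:360,405:765]=b
cv2.imwrite('pics/crop1.png',o)
E
```

```text
rack [ 0.598 -0.209  0.   ]
stone top [ 0.614 -0.199  0.115]
n1 [ 0.566 -0.212  0.115]
n2 [ 0.519 -0.225  0.115]
bed [0.62  0.186 0.05 ]
spool [ 0.632 -0.007  0.   ]
pot [0.525 0.018 0.   ]
scene [[ 0.595 -0.218  0.   ]
 [ 0.611  0.181  0.05 ]
 [ 0.638 -0.009  0.   ]
 [ 0.519  0.015  0.   ]]
```

View pics/crop1.png

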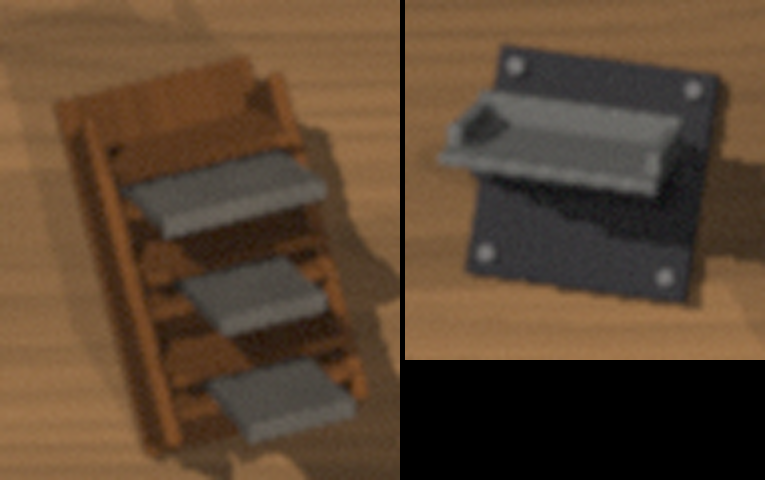

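The crop confirms the far stone is the widest (about 200 px against 150 px in the crop). All stones lean towards the robot, and the rest's bed faces away from it. Next I move over the rest for a wrist view.

```bash
python3 -m jog '[{"tx":-4.1,"ty":-2.55,"tz":-0.7},{"tx":-4.1,"ty":-2.55,"tz":-0.7},{"tx":-4.1,"ty":-2.55,"tz":-0.7},{"tx":-4.1,"ty":-2.55,"tz":-0.7},{"tx":-4.1,"ty":-2.55,"tz":-0.7},{"tx":-4.1,"ty":-2.55,"tz":-0.7},{"tx":-4.1,"ty":-2.55,"tz":-0.7},{"tx":-4.1,"ty":-2.55,"tz":-0.7}]' && python3 -m jog '[{"tx":-4.1,"ty":-2.55,"tz":-0.7},{"tx":-4.1,"ty":-2.55,"tz":-0.7},{"tx":-4.1,"ty":-2.55,"tz":-0.7},{"tx":-4.0,"ty":-2.5,"tz":-0.7},{"roll":-0.13},{}]'
python3 - <<'E'
from h import *
d=cam('wrist');print(d['tool_from_camera'],d['vertical_fov'],read_state()['time_s'])
print([ (np.round(r['point'],1).tolist(),round(r['p'],2)) for t in ('bed','seat') for r in landmark_of('wrist',t)],[(r['bbox'],r['p']) for r in trace('wrist','bed')])
save(d,'w1.png')
E
```

```text
[[-4.63428062e-04  9.53086911e-01  3.02696425e-01  8.45051940e-02]
 [ 9.99999714e-01  6.22540532e-04 -4.29166954e-04  3.96758520e-04]
 [-5.97474200e-04  3.02696139e-01 -9.53086927e-01 -1.66914280e-01]
 [ 0.00000000e+00  0.00000000e+00  0.00000000e+00  1.00000000e+00]] 60.65105431992602 1.55
[] []$[0]: bad value
```

```bash
python3 -m jog '[{"tx":-4.1,"ty":-2.5,"tz":-0.7,"roll":0,"jaw":1}]'; python3 -m jog --help | head -20
```

```text
time_s: 1.8
position: [0.1848, 0.5739, 0.2241]
tcp_rot: [[-0.971, 0.241, -0.001], [0.241, 0.971, 0.002], [0.002, 0.002, -1.0]]
force: [1.0, -1.4, 0.8]
opening: 1.001
grasp_force: 0.0invalid input: not JSON, or not a number
```

```bash
python3 -m jog '[{"tx":-4.1,"ty":-2.5,"tz":-0.7,"roll":0,"jaw":1},{"tx":-4.1,"ty":-2.5,"tz":-0.7,"roll":0,"jaw":1},{"tx":-4.1,"ty":-2.5,"tz":-0.7,"roll":0,"jaw":1},{"tx":-4.1,"ty":-2.5,"tz":-0.7,"roll":0,"jaw":1},{"tx":-4.1,"ty":-2.5,"tz":-0.7,"roll":0,"jaw":1},{"tx":-4.1,"ty":-2.5,"tz":-0.7,"roll":0,"jaw":1},{"tx":-4.1,"ty":-2.5,"tz":-0.7,"roll":0,"jaw":1},{"tx":-4.1,"ty":-2.5,"tz":-0.7,"roll":0,"jaw":1}]' && python3 -m jog '[{"tx":-4.1,"ty":-2.6,"tz":-0.7,"roll":0,"jaw":1},{"tx":-4.1,"ty":-2.6,"tz":-0.7,"roll":0,"jaw":1},{"tx":-4.1,"ty":-2.6,"tz":-0.7,"roll":-0.13,"jaw":1},{"tx":0,"ty":0,"tz":0,"roll":0,"jaw":1},{"tx":0,"ty":0,"tz":0,"roll":0,"jaw":1}]'
python3 - <<'E'
from h import *
d=cam('wrist');print(read_state()['time_s'])
print([ (np.round(r['point'],1).tolist(),round(r['p'],2)) for t in ('bed','seat') for r in landmark_of('wrist',t)],[(r['bbox'],r['p']) for r in trace('wrist','bed')])
save(d,'w1.png')
E
```

```text
time_s: 2.6
position: [0.4573, 0.2952, 0.2814]
tcp_rot: [[-0.969, 0.246, 0.001], [0.246, 0.969, 0.0], [-0.0, 0.0, -1.0]]
force: [0.8, -0.6, -0.2]
opening: 1.003
grasp_force: 0.0
time_s: 3.1
position: [0.5566, 0.1899, 0.3017]
tcp_rot: [[-0.993, 0.122, -0.0], [0.122, 0.993, 0.0], [0.001, 0.0, -1.0]]
force: [-0.4, 1.3, 0.2]
opening: 1.001
grasp_force: 0.0
3.15
[([200.2, 317.8], 0.61), ([36.7, 263.0], 0.58), ([202.9, 320.4], 0.66), ([9.6, 254.1], 0.64)] [([198.2, 0.7, 105.5, 48.0], 0.86), ([275.5, 190.3, 90.8, 28.9], 0.59), ([0.5, 175.5, 10.8, 7.9], 0.15)]
```

View pics/w1.png

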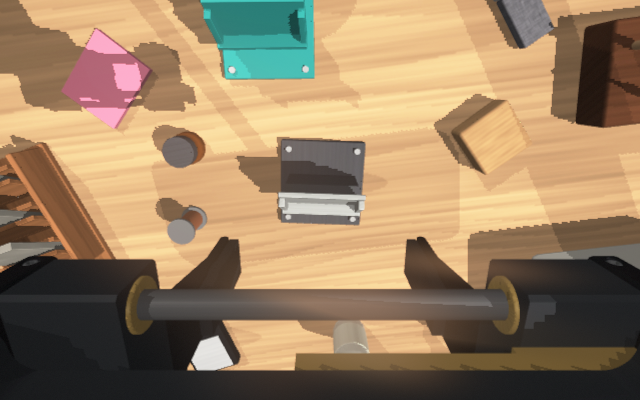

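The wrist view shows the grey rest at about (322, 182) with its bed and ledge at (320, 205), turned slightly. The spool and jar are at (185, 225) and (183, 150), and the rack is at the left edge. Here is a close crop for picking corners.

Run:
```python
from h import *
import pickle
d=cam('wrist');save(d,'w2.png',(272,132,100,98),6);pickle.dump(d,open('w2.pkl','wb'))
```

```text
(no output)
```

View pics/w2.png

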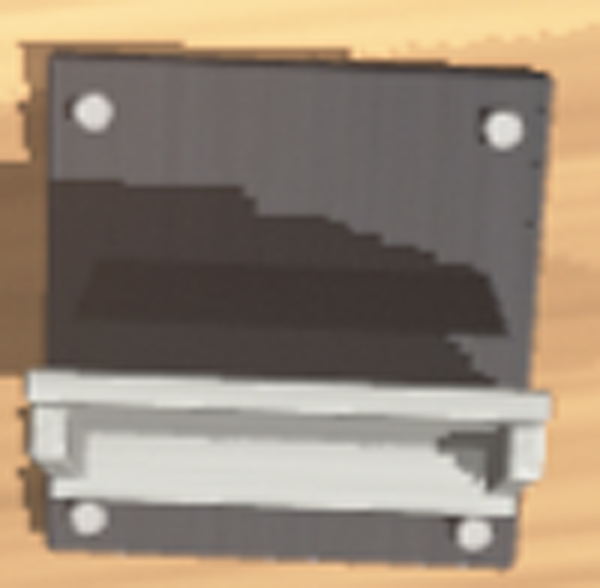

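Run:
```python
from h import *
import pickle
d=pickle.load(open('w2.pkl','rb'))
def b(c,r,z): return back(d,(c+.5)/6-.5+272,(r+.5)/6-.5+132,z)
pl=[b(52,55,.01),b(552,75,.01),b(47,548,.01),b(515,568,.01)]
print('plate',np.round(pl,4))
ang=lambda p,q:np.degrees(np.arctan2(*(q-p)[[1,0]]))
print('y-dir',ang(pl[0],pl[1])-90,ang(pl[2],pl[3])-90,'x-dir',ang(pl[0],pl[2]),ang(pl[1],pl[3]),[np.linalg.norm(pl[i]-pl[j]) for i,j in((0,1),(2,3),(0,2),(1,3))],'centre',np.mean(pl,0))
for n,l,r,x,zb in [('bedtop',(30,403),(548,418),0,.054),('ledge outer',(55,488),(515,506),.014,0),('inner',(84,433),(500,447),0,0),('cheekbottom',(68,475),(540,482),.010,.0)]:
    h=.05+x*S+zb*C; P=b(*l,h);Q=b(*r,h); yaw=np.radians(ang(P,Q)-90)
    off=lean(yaw)@[x,0,zb]; print(n,np.round(P,4),np.round(Q,4),'yaw',np.degrees(yaw),'w',np.linalg.norm(P-Q),'origin',np.round((P+Q)/2-off,4))
for t in('top','scene'):
    e=cam(t);print(t,[(np.round(back(e,r['point'][1],r['point'][0],.05),3),round(r['p'],2)) for r in landmark_of(t,'bed')],[(np.round(back(e,r['point'][1],r['point'][0],.05+.0475*C+.0045*S),3),round(r['p'],2)) for r in landmark_of(t,'seat')])
```

```text
plate [[0.5301 0.1393 0.01  ]
 [0.5476 0.2496 0.01  ]
 [0.6466 0.1199 0.01  ]
 [0.665  0.2311 0.01  ]]
y-dir -9.040258208312451 -9.397446539626912 x-dir -9.447321149503711 -8.954062283768428 [np.float64(0.11167067572153289), np.float64(0.11269106528817595), np.float64(0.11815022842167502), np.float64(0.11884990531988099)] centre [0.59732832 0.1850102  0.01      ]
bedtop [0.5831 0.1373 0.0989] [0.5976 0.2344 0.0989] yaw -8.505046929574263 w 0.098199042051792 origin [0.6129 0.1825 0.05  ]
ledge outer [0.6156 0.132  0.0559] [0.6313 0.2295 0.0559] yaw -9.151115110091624 w 0.09870768366123667 origin [0.6109 0.1828 0.05  ]
inner [0.606  0.1392 0.05  ] [0.6197 0.2278 0.05  ] yaw -8.797611554741948 w 0.08972763636765531 origin [0.6128 0.1835 0.05  ]
cheekbottom [0.6136 0.135  0.0542] [0.6271 0.2354 0.0542] yaw -7.665238120788587 w 0.10134008212332042 origin [0.6114 0.1864 0.05  ]
top [(array([0.621, 0.184, 0.05 ]), 0.78), (array([0.41 , 0.145, 0.05 ]), 0.66)] [(array([0.593, 0.183, 0.095]), 0.73), (array([0.394, 0.14 , 0.095]), 0.67)]
scene [(array([0.611, 0.179, 0.05 ]), 0.86), (array([0.413, 0.138, 0.05 ]), 0.66)] [(array([0.595, 0.185, 0.095]), 0.66), (array([0.637, 0.177, 0.095]), 0.58), (array([0.389, 0.147, 0.095]), 0.56)]
```

Bed: the separate estimates agree on an origin of (0.612, 0.183, 0.050) and a yaw of -9.1°. The plate measures 112×118 mm against the given 114×120. Now the rack.

```bash
python3 -m jog '[{"tx":-0.6,"ty":-4.8,"tz":0.5,"roll":0,"jaw":1},{"tx":-0.6,"ty":-4.8,"tz":0.5,"roll":0,"jaw":1},{"tx":-0.6,"ty":-4.8,"tz":0.5,"roll":0,"jaw":1},{"tx":-0.6,"ty":-4.8,"tz":0.5,"roll":0,"jaw":1},{"tx":-0.6,"ty":-4.8,"tz":0.5,"roll":0,"jaw":1},{"tx":-0.6,"ty":-4.8,"tz":0.5,"roll":0,"jaw":1},{"tx":-0.6,"ty":-4.8,"tz":0.5,"roll":0,"jaw":1},{"tx":-0.6,"ty":-4.8,"tz":0.5,"roll":0,"jaw":1}]' && python3 -m jog '[{"tx":0,"ty":0,"tz":0,"roll":-0.13,"jaw":1},{"tx":0,"ty":0,"tz":0,"roll":-0.13,"jaw":1},{"tx":0,"ty":0,"tz":0,"roll":-0.12,"jaw":1},{"tx":0,"ty":0,"tz":0,"roll":0,"jaw":1},{"tx":0,"ty":0,"tz":0,"roll":0,"jaw":1}]'
python3 - <<'E'
from h import *
import pickle
d=cam('wrist');pickle.dump(d,open('w3.pkl','wb'))
for t in('wide_stone','narrow_stone1','rack'):
  print(t,[ (np.round(r['point'],1).tolist(),round(r['p'],2)) for r in landmark_of('wrist',t)],[(r['bbox'],r['p']) for r in trace('wrist',t)])
im=d['img'][80:280,200:440,::-1]
cv2.imwrite('pics/w3.png',cv2.resize(im,(720,600),interpolation=2))
E
```

```text
time_s: 4.45
position: [0.5581, -0.198, 0.2618]
tcp_rot: [[-0.993, 0.119, 0.001], [0.119, 0.993, -0.0], [-0.001, -0.0, -1.0]]
force: [0.3, 0.4, -0.3]
opening: 1.0
grasp_force: 0.0
time_s: 4.95
position: [0.5583, -0.196, 0.2619]
tcp_rot: [[-0.967, -0.256, 0.0], [-0.256, 0.967, -0.0], [-0.0, -0.0, -1.0]]
force: [0.4, -0.9, 0.9]
opening: 0.998
grasp_force: 0.0
wide_stone [([223.9, 295.0], 0.68)] [([402.2, 28.6, 102.9, 99.7], 0.92), ([257.6, 222.0, 75.5, 10.6], 0.78)]
narrow_stone1 [([140.5, 299.2], 0.91), ([181.3, 298.4], 0.82)] [([268.0, 168.4, 51.2, 23.2], 0.81), ([267.2, 116.0, 54.8, 29.6], 0.71)]
rack [([189.2, 301.5], 0.56)] [([252.0, 108.4, 95.7, 151.1], 0.83)]
```

View pics/w3.png

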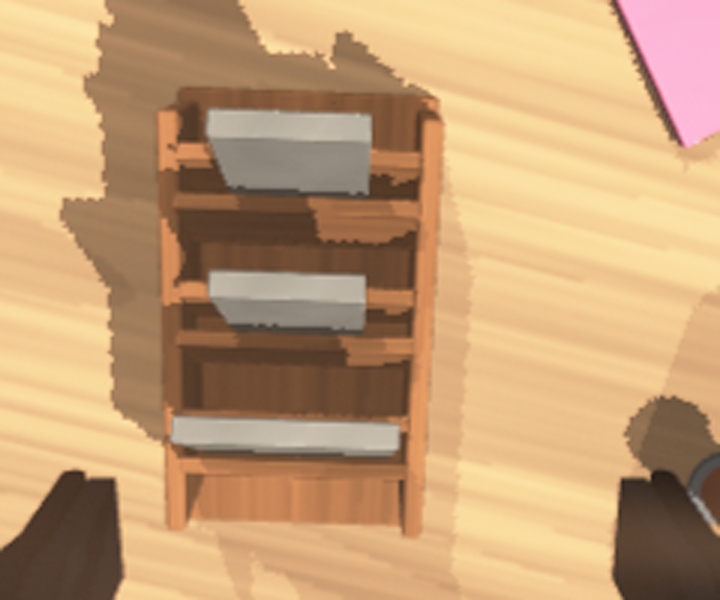

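The wide stone is nearest the foot of the crop: its top face runs from (172, 418) to (399, 427), about 227 px against 160 px for the others. The rack is within about 2° of the tool yaw.

Run:
```python
from h import *
import pickle
d=pickle.load(open('w3.pkl','rb'))
b=lambda c,r,z: back(d,(c+.5)/3-.5+200,(r+.5)/3-.5+80,z)
ang=lambda p,q:np.degrees(np.arctan2(*(q-p)[[1,0]]))
for nm,L,R,x in [('near',(172,418),(399,427),-.0045),('far',(174,445),(397,455),.0045)]:
    h=.028+.095*C+x*S; P,Q=b(*L,h),b(*R,h); yaw=np.radians(ang(P,Q)-90)
    c=(P+Q)/2-lean(np.radians(16.5))@[x,0,.0475]
    print(nm,np.round(P,4),np.round(Q,4),'w',np.linalg.norm(P-Q),'yaw',np.degrees(yaw),'centre',np.round(c,4))
for z in(.05,.069,.08,.1): print(z,'rail width far,near',np.linalg.norm(b(168,528,z)-b(421,534,z)),np.linalg.norm(b(160,112,z)-b(441,120,z)),ang(b(168,528,z),b(421,534,z))-90,ang(b(160,112,z),b(168,528,z)),ang(b(441,120,z),b(421,534,z)), b(168,528,z),b(421,534,z))
for L,R in [((208,270),(366,275)),((208,108),(372,117))]:
    P,Q=b(*L,.112),b(*R,.112);print('narrow',np.linalg.norm(P-Q),ang(P,Q)-90,(P+Q)/2)
e=cam('top');f=cam('scene')
print([back(e,410,153,.115)])
```

```text
near [ 0.6123 -0.2476  0.1122] [ 0.5963 -0.1742  0.1122] w 0.0751316183206408 yaw 12.338632223670047 centre [ 0.6275 -0.204   0.071 ]
far [ 0.6199 -0.2447  0.116 ] [ 0.6046 -0.1727  0.116 ] w 0.07357182173962674 yaw 11.99341651407525 centre [ 0.6276 -0.2042  0.071 ]
0.05 rail width far,near 0.10374609409142334 0.10142100133224818 13.259727779648586 12.41454326117204 13.214300705830658 [ 0.68676977 -0.24558677  0.05      ] [ 0.66297398 -0.14460651  0.05      ]
0.069 rail width far,near 0.09854243815053888 0.09633396648303322 13.259727779648586 12.414543261172046 13.214300705830667 [ 0.67623188 -0.24414865  0.069     ] [ 0.65362963 -0.14823332  0.069     ]
0.08 rail width far,near 0.09552979523739523 0.09338884104401403 13.259727779648628 12.414543261172053 13.214300705830672 [ 0.67013099 -0.24331606  0.08      ] [ 0.64821974 -0.15033305  0.08      ]
0.1 rail width far,near 0.09005226266804317 0.08803406751852468 13.259727779648628 12.414543261172064 13.214300705830656 [ 0.65903848 -0.24180225  0.1       ] [ 0.63838358 -0.15415075  0.1       ]
narrow 0.04994599848640868 12.927443074547867 [ 0.55476104 -0.22228309  0.112     ]
narrow 0.04947184710741484 11.721335202028015 [ 0.50645618 -0.23287859  0.112     ]
[array([ 0.61376514, -0.19933459,  0.115     ])]
```

Stone: width 75 mm (given 76), yaw 12.5°, centre (0.6275, -0.204, 0.071). Slot spacing measures about 50 mm, which fits the description. The tool cannot tilt, so I'll grip the stone across its width (76 mm in the 87 mm opening), near the top edge with the tips above the rails. Roll alone then carries the stone's lean to the rest.

```bash
python3 -m jog '[{"tx":-2.7,"ty":-1.15,"tz":0,"roll":0.02,"jaw":1},{"tx":-2.7,"ty":-1.15,"tz":0,"roll":0.02,"jaw":1},{"tx":0,"ty":0,"tz":4.8,"roll":0,"jaw":1},{"tx":0,"ty":0,"tz":4.8,"roll":0,"jaw":1},{"tx":0,"ty":0,"tz":0,"roll":0,"jaw":1},{"tx":0,"ty":0,"tz":0,"roll":0,"jaw":1}]'
python3 - <<'E'
from h import *
import pickle
d=cam('wrist');pickle.dump(d,open('w4.pkl','wb'))
s=read_state();print(s['position'],np.degrees(np.arctan2(s['tcp_rot'][1][1],s['tcp_rot'][0][1]))-90)
print('expected top corners',proj(d,[np.array([.6275,-.2041,.071])+lean(np.radians(12.5))@[x,y,.0475] for x in(-.0045,.0045) for y in(-.038,.038)]).round(1).tolist())
# where fingertip inner edges project
R=np.array(s['tcp_rot']);p=np.array(s['position'])
print('tips',proj(d,[p+R@[x,y,.019] for x in(-.0095,.0095) for y in(-.0435,.0435)]).round(1).tolist())
im=d['img'][200:400,180:480,::-1]
cv2.imwrite('pics/w4.png',cv2.resize(im,(780,520),interpolation=2))
E
```

```text
time_s: 6.0
position: [0.6161, -0.2048, 0.1656]
tcp_rot: [[-0.976, -0.219, -0.002], [-0.219, 0.976, 0.001], [0.001, 0.001, -1.0]]
force: [0.1, 0.2, 1.4]
opening: 1.002
grasp_force: 0.0
[ 0.61745604 -0.20557421  0.16761248] 12.670028546453963
expected top corners [[262.2, 199.2], [374.4, 199.4], [261.9, 212.4], [374.7, 212.6]]
tips [[246.1, 255.8], [391.9, 255.5], [243.9, 226.2], [393.9, 225.9]]
```

View pics/w4.png

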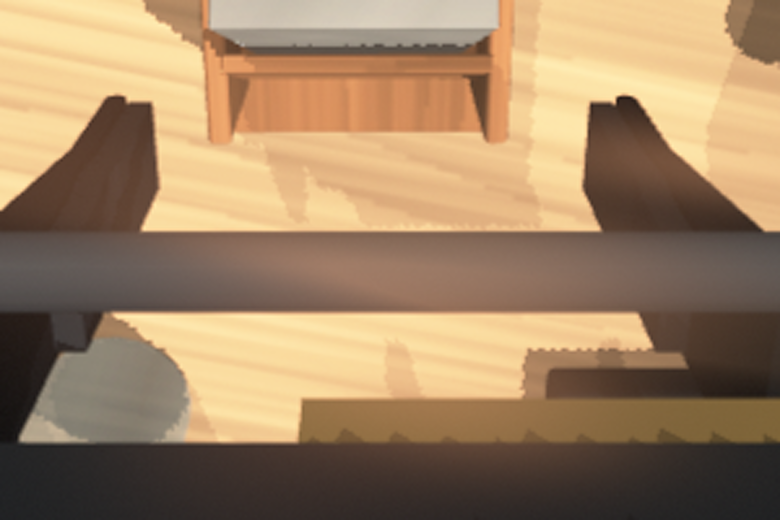

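Run:
```python
from h import *
import pickle
d=pickle.load(open('w4.pkl','rb'));print(K(d))
im=d['img'].astype(int).sum(2)
for r in (242,250,258,266): print(r,[ (c,int(im[r,c])) for c in list(range(236,246))],[ (c,int(im[r,c])) for c in range(400,410)])
for r in (203,206,209): print(r,[int(v) for v in im[r,254:268]],[int(v) for v in im[r,366:380]])
ps=[read_state()['position'] for _ in range(3)];print(ps, read_state()['joint_positions'])
```

```text
(np.float64(341.90918912750317), 322.15838591238236, 197.25716622658103)
242 [(236, 192), (237, 186), (238, 330), (239, 534), (240, 597), (241, 599), (242, 601), (243, 603), (244, 607), (245, 609)] [(400, 639), (401, 638), (402, 636), (403, 635), (404, 635), (405, 606), (406, 449), (407, 163), (408, 167), (409, 171)]
250 [(236, 191), (237, 192), (238, 196), (239, 388), (240, 568), (241, 572), (242, 572), (243, 575), (244, 576), (245, 581)] [(400, 654), (401, 654), (402, 655), (403, 655), (404, 654), (405, 587), (406, 209), (407, 209), (408, 209), (409, 207)]
258 [(236, 212), (237, 216), (238, 216), (239, 294), (240, 507), (241, 621), (242, 623), (243, 624), (244, 625), (245, 626)] [(400, 612), (401, 613), (402, 613), (403, 617), (404, 561), (405, 338), (406, 238), (407, 236), (408, 237), (409, 238)]
266 [(236, 225), (237, 225), (238, 225), (239, 224), (240, 358), (241, 549), (242, 604), (243, 602), (244, 601), (245, 598)] [(400, 637), (401, 637), (402, 639), (403, 612), (404, 464), (405, 221), (406, 218), (407, 222), (408, 223), (409, 225)]
203 [412, 411, 393, 378, 461, 484, 470, 567, 583, 582, 581, 582, 580, 582] [598, 596, 596, 597, 595, 550, 470, 505, 516, 518, 502, 515, 551, 551]
206 [392, 391, 365, 341, 448, 486, 484, 579, 588, 588, 590, 587, 585, 587] [603, 601, 602, 602, 595, 552, 476, 508, 517, 519, 494, 503, 568, 565]
209 [418, 417, 396, 378, 451, 478, 483, 590, 592, 593, 593, 591, 592, 589] [606, 606, 608, 605, 604, 554, 460, 510, 517, 518, 498, 509, 562, 561]
[array([ 0.61745604, -0.20557421,  0.16761248]), array([ 0.61745604, -0.20557421,  0.16761248]), array([ 0.61745604, -0.20557421,  0.16761248])] [-2.82344471e+01  3.53298480e+01  8.10270814e+01 -1.73211315e-03
  6.34789481e+01 -1.30903821e+02]
```

Measured against the fingers in the same picture, the stone sits 4 mm towards -ty. I'll correct by that and then go down.

```bash
python3 -m jog '[{"tx":0,"ty":-0.4,"tz":0,"roll":0,"jaw":1},{"tx":0,"ty":0,"tz":2,"roll":0,"jaw":1},{"tx":0,"ty":0,"tz":1.5,"roll":0,"jaw":1},{"tx":0,"ty":0,"tz":0,"roll":0,"jaw":1},{"tx":0,"ty":0,"tz":0,"roll":0,"jaw":1}]'
python3 - <<'E'
from h import *
d=cam('wrist');s=read_state();print(s['position'],s['force'])
im=d['img'][200:400,180:480,::-1]
cv2.imwrite('pics/w5.png',cv2.resize(im,(780,520),interpolation=2))
E
```

```text
time_s: 6.55
position: [0.6174, -0.209, 0.1315]
tcp_rot: [[-0.976, -0.219, 0.001], [-0.219, 0.976, -0.0], [-0.001, -0.0, -1.0]]
force: [0.6, 0.4, 0.6]
opening: 1.004
grasp_force: 0.0
[ 0.61771334 -0.20917885  0.13182665] [-0.58922627  0.31352392  0.25574241]
```

View pics/w5.png

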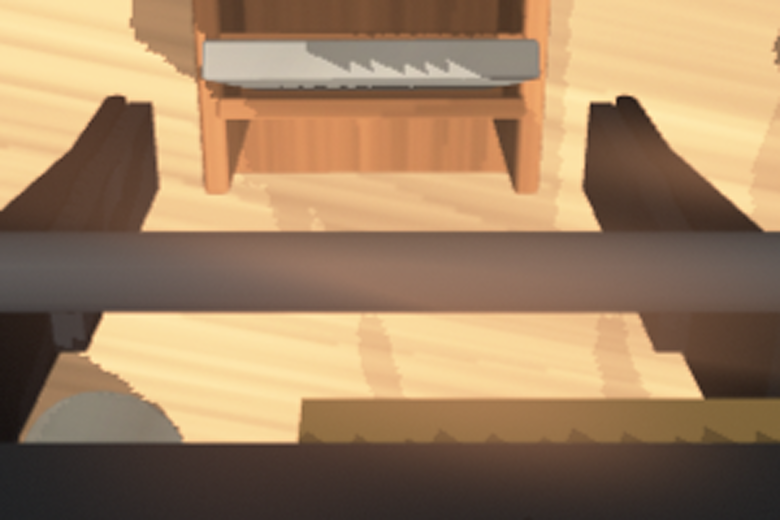

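The stone now lies midway between the fingers: 204–540 px against 155–587 px in the crop. Before descending I want to check the fingertip height, because the tips look shorter than stated. I'll use a scene view with projected markers.

Run:
```python
from h import *
print('tips_ahead',tips_ahead() if callable(tips_ahead) else tips_ahead)
s=read_state();p=np.array(s['position']);R=np.array(s['tcp_rot'])
o=[]
d=cam('scene')
pts={(0,255,0):[p+R@[0,y,.019] for y in(-.0435,.0435)],(0,0,255):[p+R@[0,y,0] for y in(-.0435,.0435)],(255,0,0):[np.array([.6265,-.206,.071])+lean(np.radians(12.5))@[.0045,y,.0475] for y in(-.038,.038)]}
l,t,w,h,k=160,130,120,120,5
im=d['img'][t:t+h,l:l+w,::-1]
a=cv2.resize(im,None,fx=k,fy=k,interpolation=2)
for c,P in pts.items():
    for q in proj(d,P): print(c,q.round(1)); cv2.circle(a,(int((q[0]-l+.5)*k),int((q[1]-t+.5)*k)),3,c,1)
cv2.imwrite('pics/s1.png',a)
```

```text
tips_ahead 0.019
(0, 255, 0) [197.9 202. ]
(0, 255, 0) [244.3 205.3]
(0, 0, 255) [195.5 196.1]
(0, 0, 255) [242.8 199.3]
(255, 0, 0) [201.9 198.3]
(255, 0, 0) [242.5 201.2]
```

View pics/s1.png

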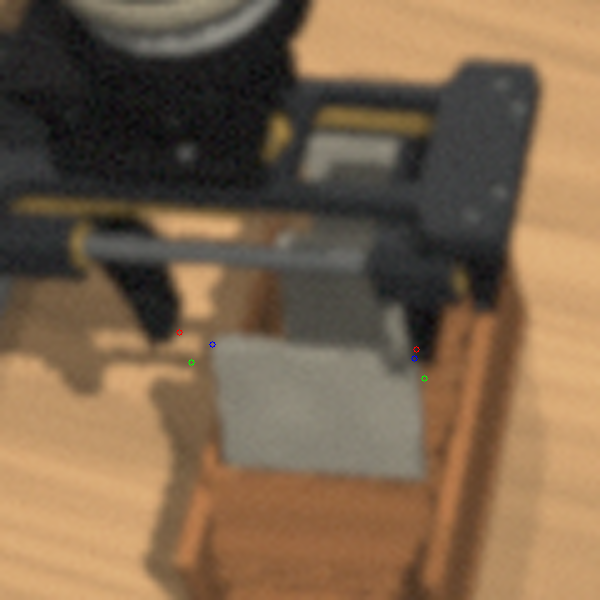

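Pictured fingertips end about at the reported TCP height, 19 mm higher than stated. A grasp at TCP z ≈ 0.092 works either way: the tips clear the rails (≤ 0.069) and overlap the stone by at least 20 mm.

```bash
python3 -m jog '[{"tx":0.2,"ty":0,"tz":0,"roll":0,"jaw":1},{"tx":0,"ty":0,"tz":1.0,"roll":0,"jaw":1},{"tx":0,"ty":0,"tz":1.0,"roll":0,"jaw":1},{"tx":0,"ty":0,"tz":1.0,"roll":0,"jaw":1},{"tx":0,"ty":0,"tz":0.9,"roll":0,"jaw":1},{"tx":0,"ty":0,"tz":0,"roll":0,"jaw":1},{"tx":0,"ty":0,"tz":0,"roll":0,"jaw":1}]' && python3 -m jog '[{"tx":0,"ty":0,"tz":0,"roll":0,"jaw":0.9},{"tx":0,"ty":0,"tz":0,"roll":0,"jaw":0.86},{"tx":0,"ty":0,"tz":0,"roll":0,"jaw":0.8},{"tx":0,"ty":0,"tz":0,"roll":0,"jaw":0.8},{"tx":0,"ty":0,"tz":0,"roll":0,"jaw":0.8}]'
```

```text
time_s: 7.35
position: [0.615, -0.2091, 0.0912]
tcp_rot: [[-0.976, -0.219, -0.001], [-0.219, 0.976, 0.0], [0.001, 0.001, -1.0]]
force: [0.8, -0.2, -0.3]
opening: 1.0
grasp_force: 0.0
time_s: 7.85
position: [0.6155, -0.2094, 0.0924]
tcp_rot: [[-0.976, -0.219, 0.001], [-0.219, 0.976, -0.001], [-0.001, -0.001, -1.0]]
force: [-0.4, -0.2, 2.5]
opening: 0.871
grasp_force: 30.0
```

The grip is good: the opening reads 75.8 mm, matching the 76 mm width, at 30 N. Next I slide the stone up along the lean.

```bash
python3 -m jog '[{"tx":0.21,"ty":0,"tz":-0.45,"roll":0,"jaw":0.7},{"tx":0.42,"ty":0,"tz":-0.91,"roll":0,"jaw":0.7},{"tx":0.42,"ty":0,"tz":-0.91,"roll":0,"jaw":0.7},{"tx":0.42,"ty":0,"tz":-0.9,"roll":0,"jaw":0.7}]' && python3 -m jog '[{"tx":0.42,"ty":0,"tz":-0.91,"roll":0,"jaw":0.7},{"tx":0.42,"ty":0,"tz":-0.91,"roll":0,"jaw":0.7},{"tx":0.42,"ty":0,"tz":-0.9,"roll":0,"jaw":0.7},{"tx":0,"ty":0,"tz":-1.5,"roll":0,"jaw":0.7},{"tx":0,"ty":0,"tz":-2.5,"roll":0,"jaw":0.7},{"tx":0,"ty":0,"tz":-2.5,"roll":0,"jaw":0.7},{"tx":0,"ty":0,"tz":0,"roll":0,"jaw":0.7},{"tx":0,"ty":0,"tz":0,"roll":0,"jaw":0.7}]'
python3 - <<'E'
from h import *
import pickle
for n in('wrist','scene','top'):
    d=cam(n);d['st']=read_state();pickle.dump(d,open(f'c_{n}.pkl','wb'))
    print(n,[(r['bbox'],round(r['p'],2)) for r in trace(n,'wide_stone')],[(r['bbox'],round(r['p'],2)) for r in trace(n,'narrow_stone1')])
    print(proj(d,[np.array(d['st']['position'])+np.array(d['st']['tcp_rot'])@[x,y,z] for x,z in((.008,-.02),(-.03,.066)) for y in(-.038,.038)]).round(0).tolist())
E
```

```text
time_s: 8.25
position: [0.6004, -0.2126, 0.1245]
tcp_rot: [[-0.976, -0.219, -0.0], [-0.219, 0.976, -0.0], [0.0, -0.0, -1.0]]
force: [1.4, 0.6, -1.6]
opening: 0.871
grasp_force: 30.0
time_s: 9.05
position: [0.5882, -0.2152, 0.2161]
tcp_rot: [[-0.976, -0.219, 0.0], [-0.219, 0.976, -0.0], [-0.0, -0.0, -1.0]]
force: [-0.2, 0.0, -1.8]
opening: 0.866
grasp_force: 30.0
wrist [([243.2, 244.8, 158.9, 22.6], 0.74), ([431.4, 0.0, 123.3, 108.3], 0.66)] [([292.1, 154.1, 58.5, 28.2], 0.96), ([288.6, 88.8, 62.9, 40.3], 0.71)]
[[242.0, 254.0], [401.0, 254.0], [272.0, 247.0], [372.0, 247.0]]
scene [([297.7, 162.6, 53.0, 38.2], 0.96), ([398.0, 241.7, 65.1, 50.2], 0.71), ([190.1, 143.7, 50.3, 52.8], 0.65), ([316.4, 246.7, 20.8, 26.0], 0.46)] [([218.4, 184.9, 21.8, 18.6], 0.54), ([235.9, 158.5, 12.3, 21.6], 0.44)]
[[191.0, 143.0], [235.0, 145.0], [197.0, 191.0], [239.0, 194.0]]
top [([310.3, 225.4, 55.6, 54.8], 0.92), ([423.7, 141.0, 17.1, 27.8], 0.61)] [([403.1, 196.7, 19.8, 18.4], 0.44)]
[[464.0, 156.0], [417.0, 168.0], [441.0, 143.0], [399.0, 153.0]]
```

Run:
```python
from h import *
import pickle
d=pickle.load(open('c_wrist.pkl','rb'));s=d['st'];p=np.array(s['position']);R=np.array(s['tcp_rot'])
P=[p+R@np.array(v) for v in [(.0111,-.038,-.0203),(.0111,.038,-.0203),(.003,-.038,-.024),(.003,.038,-.024)]]
print(proj(d,P).round(1).tolist())
g=d['img'].astype(int).sum(2)
for c in(260,290,320,350,380): print(c,g[236:276,c].tolist())
print(g[255,236:250].tolist(),g[255,394:408].tolist())
e=pickle.load(open('c_scene.pkl','rb'))
save(e,'x.png')
```

```text
[[241.9, 248.7], [401.5, 248.7], [241.3, 267.8], [402.0, 267.7]]
260 [596, 630, 642, 637, 628, 618, 619, 621, 623, 618, 569, 298, 393, 513, 583, 574, 576, 576, 578, 577, 578, 578, 579, 543, 411, 412, 412, 411, 408, 387, 401, 541, 610, 622, 624, 616, 607, 602, 602, 594]
290 [397, 440, 438, 440, 440, 439, 440, 440, 441, 416, 303, 294, 387, 508, 574, 566, 568, 567, 569, 569, 574, 541, 406, 407, 409, 408, 407, 410, 405, 383, 443, 608, 604, 603, 602, 601, 603, 608, 620, 626]
320 [412, 478, 478, 478, 476, 476, 474, 476, 476, 441, 270, 298, 376, 404, 414, 415, 416, 417, 418, 417, 420, 420, 420, 419, 418, 418, 420, 418, 413, 388, 409, 533, 537, 542, 548, 547, 542, 534, 560, 586]
350 [389, 423, 421, 421, 422, 421, 424, 424, 424, 396, 276, 309, 385, 411, 420, 421, 422, 422, 422, 423, 424, 420, 421, 422, 420, 417, 417, 417, 410, 382, 423, 572, 575, 564, 553, 545, 551, 585, 596, 601]
380 [620, 612, 602, 606, 571, 573, 598, 603, 610, 601, 486, 310, 388, 412, 421, 420, 421, 422, 423, 421, 422, 421, 420, 419, 418, 421, 419, 419, 413, 383, 447, 626, 620, 609, 598, 596, 597, 599, 588, 569]
[203, 204, 203, 204, 203, 204, 231, 377, 539, 587, 583, 583, 583, 582] [425, 424, 425, 425, 423, 425, 416, 357, 242, 216, 216, 221, 219, 220]
```

The stone is held as predicted, with its edges within 1–2 px of the model. Its centre in the tool frame is about (-13, 0, +21 to +22.5) mm. Now I turn by +0.38 rad and carry it over the spool and jar to above the rest.

```bash
python3 -m jog '[{"tx":0,"ty":0,"tz":0,"roll":0.1,"jaw":0.7},{"tx":0,"ty":0,"tz":0,"roll":0.1,"jaw":0.7},{"tx":0,"ty":0,"tz":0,"roll":0.1,"jaw":0.7},{"tx":0,"ty":0,"tz":0,"roll":0.08,"jaw":0.7},{"tx":0.4,"ty":2,"tz":0,"roll":0,"jaw":0.7},{"tx":0.7,"ty":3.6,"tz":0,"roll":0,"jaw":0.7},{"tx":0.8,"ty":4.2,"tz":0,"roll":0,"jaw":0.7},{"tx":0.8,"ty":4.2,"tz":0,"roll":0,"jaw":0.7}]' && python3 -m jog '[{"tx":0.8,"ty":4.2,"tz":0,"roll":0,"jaw":0.7},{"tx":0.8,"ty":4.2,"tz":0,"roll":0,"jaw":0.7},{"tx":0.8,"ty":4.2,"tz":0,"roll":0,"jaw":0.7},{"tx":0.8,"ty":4.2,"tz":0,"roll":0,"jaw":0.7},{"tx":0.8,"ty":4.2,"tz":0,"roll":0,"jaw":0.7},{"tx":0.6,"ty":3.0,"tz":0,"roll":0,"jaw":0.7},{"tx":0.3,"ty":1.7,"tz":0,"roll":0,"jaw":0.7},{"tx":0,"ty":0,"tz":0,"roll":0,"jaw":0.7}]' && python3 -m jog '[{"tx":0,"ty":0,"tz":0,"roll":0,"jaw":0.7},{"tx":0,"ty":0,"tz":0,"roll":0,"jaw":0.7}]'
cat > rel.py <<'E'
from h import *
ps=[];
for i in range(3):
    s=read_state();ps.append(s['position']);d=cam('wrist') if i<2 else None
p=np.mean(ps,0);R=np.array(s['tcp_rot']);yaw=np.degrees(np.arctan2(R[1,1],R[0,1]))-90
print('t',s['time_s'],'p',p.round(4),'yaw',yaw.round(2),'F',np.round(s['force'],1),'open',s['opening'])
y0=np.radians(-9.2);L=lean(y0);Rt=np.c_[-lean(0)[:,0]*0,np.zeros(3),np.zeros(3)]
xh=np.array([np.cos(y0),np.sin(y0),0]);yh=np.array([-np.sin(y0),np.cos(y0),0]);z=np.array([0,0,1])
c=p+.013*xh-.0215*z            # stone centre in hand
rel=L.T@(c-np.array([.612,.183,.05]))-[.0045,0,.0475]
print('stone minus seat, bed axes mm',(rel*1000).round(1))
m=-L@rel; print('to seat, cm: tx',(-m@xh*100).round(2),'ty',(m@yh*100).round(2),'tz',(-m@z*100).round(2))
E
python3 rel.py
```

```text
time_s: 10.3
position: [0.5834, -0.0704, 0.2156]
tcp_rot: [[-0.988, 0.158, -0.0], [0.158, 0.988, 0.001], [0.001, 0.001, -1.0]]
force: [-0.3, 0.5, -1.5]
opening: 0.869
grasp_force: 30.0
time_s: 11.1
position: [0.5754, 0.1914, 0.2157]
tcp_rot: [[-0.988, 0.154, -0.0], [0.154, 0.988, 0.0], [0.0, 0.0, -1.0]]
force: [-0.1, -0.4, -1.5]
opening: 0.867
grasp_force: 30.0
time_s: 11.3
position: [0.5764, 0.1874, 0.2157]
tcp_rot: [[-0.987, 0.159, -0.0], [0.159, 0.987, -0.001], [0.0, -0.001, -1.0]]
force: [-0.0, 0.4, -1.0]
opening: 0.866
grasp_force: 30.0
t 11.4 p [0.5765 0.1873 0.2157] yaw -9.21 F [ 0.8 -0.3 -1.1] open 0.8694818904355074
stone minus seat, bed axes mm [35.8 -1.5 92.8]
to seat, cm: tx -0.68 ty 0.15 tz 9.93
```

The stone hangs above the rest. I'll re-measure the bed's sideways position from this close pose, relative to the jaws, because the far view at the rack had a bias of about 2.6 mm.

Run:
```python
from h import *
import pickle
d=cam('wrist');pickle.dump(d,open('w6.pkl','wb'))
L0=np.array([.612,.183,0]);y0=np.radians(-9.2);xh=np.array([np.cos(y0),np.sin(y0),0]);yh=np.array([-np.sin(y0),np.cos(y0),0])
g=d['img'].astype(int).sum(2);f=K(d)[0]
M=np.linalg.inv(d['cam_to_world'])
for nm,xo,hw,z in [('plate',-.065,.057,.01),('plate',-.055,.057,.01),('bedtop',-.0228,.049,.0985),('bedtop',-.025,.049,.098)]:
    for sg in(-1,1):
        P=L0+xh*xo+yh*sg*hw+[0,0,z];q=proj(d,P)[0];c,r=int(round(q[0])),int(round(q[1]))
        print(nm,sg,q.round(1),'px/mm',round(f/-(M[:3,:3]@P+M[:3,3])[2]/1000,2),g[r,c-14:c+15].tolist() if 0<r<400 else '')
save(d,'w6.png',(200,60,240,200),3)
```

```text
plate -1 [270.6 141.9] px/mm 0.92 [647, 640, 643, 649, 650, 651, 643, 630, 643, 595, 392, 354, 356, 330, 304, 363, 360, 348, 315, 265, 411, 575, 656, 675, 598, 482, 405, 349, 351]
plate 1 [375.4 141.8] px/mm 0.92 [221, 415, 610, 665, 683, 632, 530, 376, 336, 332, 326, 321, 335, 411, 515, 555, 553, 555, 555, 556, 555, 556, 556, 559, 559, 559, 561, 560, 562]
plate -1 [271. 151.] px/mm 0.91 [560, 560, 559, 560, 560, 562, 561, 562, 562, 505, 327, 324, 325, 305, 279, 337, 359, 348, 342, 350, 354, 354, 354, 353, 355, 355, 350, 343, 350]
plate 1 [375. 151.] px/mm 0.91 [334, 336, 337, 341, 344, 336, 338, 340, 335, 331, 325, 327, 351, 478, 588, 592, 595, 601, 604, 607, 612, 613, 617, 618, 622, 623, 625, 624, 623]
bedtop -1 [267.5 205. ] px/mm 1.14 [580, 580, 583, 583, 584, 583, 583, 583, 581, 583, 582, 584, 544, 431, 429, 425, 422, 424, 424, 426, 424, 424, 422, 422, 423, 425, 425, 423, 422]
bedtop 1 [379.  204.9] px/mm 1.14 [686, 688, 687, 686, 688, 686, 690, 687, 688, 687, 688, 689, 688, 686, 660, 602, 600, 597, 597, 598, 596, 592, 594, 592, 591, 590, 591, 589, 589]
bedtop -1 [267.4 202.4] px/mm 1.14 [577, 577, 576, 577, 576, 573, 573, 573, 574, 574, 573, 572, 532, 411, 417, 415, 414, 415, 412, 413, 414, 414, 413, 412, 413, 411, 413, 410, 411]
bedtop 1 [379.1 202.4] px/mm 1.14 [673, 672, 674, 673, 674, 674, 674, 675, 676, 676, 676, 676, 676, 679, 668, 622, 621, 621, 621, 621, 618, 617, 615, 616, 615, 615, 616, 613, 614]
```

View pics/w6.png

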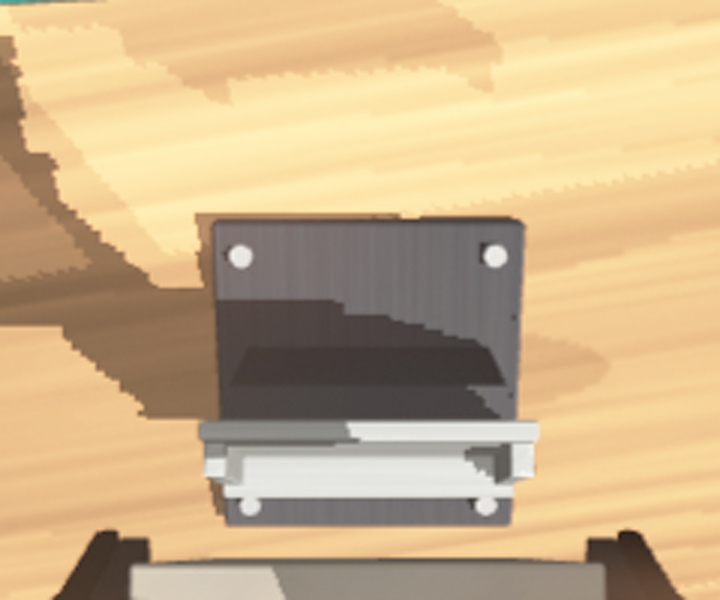

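Bed and stone are centred within about 0.6 mm sideways (bed edges at 266 and 379 px, stone centred at 321.5 px), and their edges are parallel. I'll lower to just off the bed, then slide down the slope.

```bash
python3 -m jog '[{"tx":-0.05,"ty":0.05,"tz":2,"roll":0,"jaw":0.7},{"tx":-0.06,"ty":0,"tz":2,"roll":0,"jaw":0.7},{"tx":-0.06,"ty":0,"tz":2,"roll":0,"jaw":0.7},{"tx":0,"ty":0,"tz":1.4,"roll":0,"jaw":0.7},{"tx":0,"ty":0,"tz":0,"roll":0,"jaw":0.7},{"tx":0,"ty":0,"tz":0,"roll":0,"jaw":0.7}]' && python3 rel.py && python3 -m jog '[{"tx":-0.21,"ty":0,"tz":0.45,"roll":0,"jaw":0.7},{"tx":-0.21,"ty":0,"tz":0.45,"roll":0,"jaw":0.7},{"tx":-0.21,"ty":0,"tz":0.45,"roll":0,"jaw":0.7},{"tx":0,"ty":0,"tz":0,"roll":0,"jaw":0.7},{"tx":0,"ty":0,"tz":0,"roll":0,"jaw":0.7}]'; python3 rel.py
```

```text
time_s: 12.05
position: [0.5784, 0.1887, 0.1419]
tcp_rot: [[-0.987, 0.159, 0.0], [0.159, 0.987, 0.0], [-0.0, 0.0, -1.0]]
force: [0.2, -0.3, -1.8]
opening: 0.869
grasp_force: 30.0
t 12.15 p [0.5788 0.1888 0.1424] yaw -9.11 F [ 0.5 -0.1 -1.2] open 0.8699655961834445
stone minus seat, bed axes mm [ 6.7  0.4 25.5]
to seat, cm: tx -0.48 ty -0.04 tz 2.6
time_s: 12.65
position: [0.5842, 0.188, 0.1279]
tcp_rot: [[-0.987, 0.158, -0.001], [0.158, 0.987, -0.0], [0.001, -0.0, -1.0]]
force: [-0.1, -1.2, -1.1]
opening: 0.87
grasp_force: 30.0
t 12.75 p [0.5842 0.188  0.1281] yaw -9.1 F [ 0.6 -0.  -2. ] open 0.8705789750372651
stone minus seat, bed axes mm [ 5.6  0.5 10.2]
to seat, cm: tx 0.08 ty -0.05 tz 1.17
```

```bash
python3 -m jog '[{"tx":0.08,"ty":0,"tz":0.36,"roll":0,"jaw":0.7},{"tx":0.05,"ty":0,"tz":0.3,"roll":0,"jaw":0.7},{"tx":0,"ty":0,"tz":0,"roll":0,"jaw":0.7},{"tx":0,"ty":0,"tz":0,"roll":0,"jaw":0.7}]'; python3 rel.py;  python3 -m jog '[{"tx":-0.04,"ty":0,"tz":0.09,"roll":0,"jaw":0.7},{"tx":-0.04,"ty":0,"tz":0.09,"roll":0,"jaw":0.7},{"tx":0,"ty":0,"tz":0,"roll":0,"jaw":0.7}]'; python3 rel.py
```

```text
time_s: 13.15
position: [0.5835, 0.1882, 0.1217]
tcp_rot: [[-0.987, 0.158, 0.001], [0.158, 0.987, 0.0], [-0.001, 0.0, -1.0]]
force: [1.6, 0.4, -1.1]
opening: 0.868
grasp_force: 30.0
t 13.25 p [0.5835 0.1882 0.1217] yaw -9.1 F [ 2.  -0.7 -1.1] open 0.867719128815857
stone minus seat, bed axes mm [2.2 0.6 4.8]
to seat, cm: tx -0.0 ty -0.06 tz 0.53
time_s: 13.55
position: [0.5842, 0.1881, 0.12]
tcp_rot: [[-0.987, 0.158, 0.001], [0.158, 0.987, 0.0], [-0.001, 0.0, -1.0]]
force: [1.5, 0.2, -0.2]
opening: 0.868
grasp_force: 30.0
t 13.65 p [0.5842 0.1881 0.12  ] yaw -9.11 F [3.1 0.6 0.5] open 0.8667413644074279
stone minus seat, bed axes mm [2.2 0.6 2.9]
to seat, cm: tx 0.07 ty -0.06 tz 0.35
```

A light push in +x shows the stone already touching the bed. I'll ease off 1 mm and keep going down the slope in 1 mm steps.

```bash
python3 -m jog '[{"tx":-0.13,"ty":0,"tz":0.05,"roll":0,"jaw":0.7},{"tx":0,"ty":0,"tz":0,"roll":0,"jaw":0.7}]'; python3 -m jog '[{"tx":-0.04,"ty":0,"tz":0.09,"roll":0,"jaw":0.7},{"tx":0,"ty":0,"tz":0,"roll":0,"jaw":0.7},{"tx":0,"ty":0,"tz":0,"roll":0,"jaw":0.7}]';python3 -m jog '[{"tx":-0.04,"ty":0,"tz":0.09,"roll":0,"jaw":0.7},{"tx":0,"ty":0,"tz":0,"roll":0,"jaw":0.7},{"tx":0,"ty":0,"tz":0,"roll":0,"jaw":0.7}]'; python3 rel.py
```

```text
time_s: 13.85
position: [0.5847, 0.1878, 0.1191]
tcp_rot: [[-0.987, 0.158, -0.001], [0.158, 0.987, -0.0], [0.001, -0.0, -1.0]]
force: [0.3, -0.1, -0.3]
opening: 0.868
grasp_force: 30.0
time_s: 14.15
position: [0.5852, 0.1878, 0.1182]
tcp_rot: [[-0.987, 0.158, -0.001], [0.158, 0.987, -0.0], [0.001, -0.0, -1.0]]
force: [0.8, 0.3, -1.2]
opening: 0.871
grasp_force: 30.0
time_s: 14.45
position: [0.5857, 0.1877, 0.1174]
tcp_rot: [[-0.987, 0.158, -0.0], [0.158, 0.987, -0.0], [0.0, -0.0, -1.0]]
force: [-0.3, -1.2, -1.0]
opening: 0.867
grasp_force: 30.0
t 14.55 p [0.5857 0.1877 0.1174] yaw -9.09 F [-0.  -0.1 -0.8] open 0.8730071412301155
stone minus seat, bed axes mm [ 2.4  0.5 -0.1]
to seat, cm: tx 0.23 ty -0.05 tz 0.1
```

```bash
for i in 1; do python3 -m jog '[{"tx":-0.04,"ty":0,"tz":0.09,"roll":0,"jaw":0.7},{"tx":0,"ty":0,"tz":0,"roll":0,"jaw":0.7},{"tx":0,"ty":0,"tz":0,"roll":0,"jaw":0.7}]' | grep -E 'posi|force: \['; python3 -c "
from rig import *
for n in range(3):
    capture('top');print(read_state()['force'].round(1))"; done; python3 -m jog '[{"tx":-0.04,"ty":0,"tz":0.09,"roll":0,"jaw":0.7},{"tx":0,"ty":0,"tz":0,"roll":0,"jaw":0.7},{"tx":0,"ty":0,"tz":0,"roll":0,"jaw":0.7}]'| grep -E 'posi|force: \['; python3 -c "
from rig import *
for n in range(3):
    capture('top');print(read_state()['force'].round(1))"
```

```text
position: [0.5859, 0.1878, 0.117]
force: [-1.6, 0.3, 3.3]
[-1.6 -1.1  3.7]
[-2.   0.1  4.3]
[-2.7  0.9  3.8]
position: [0.5859, 0.1878, 0.1169]
force: [-3.8, -1.1, 10.1]
[-3.9 -0.7  9.6]
[-4.1 -0.1  9.7]
[-4.3  0.  10. ]
```

The stone is on the ledge: the force of about 10 N points up the slope. I'll relax 1 mm, then bring the face against the bed.

```bash
python3 -m jog '[{"tx":0.04,"ty":0,"tz":-0.08,"roll":0,"jaw":0.7},{"tx":0.09,"ty":0,"tz":0.04,"roll":0,"jaw":0.7},{"tx":0,"ty":0,"tz":0,"roll":0,"jaw":0.7},{"tx":0,"ty":0,"tz":0,"roll":0,"jaw":0.7}]'| grep -E 'posi|force: \['; python3 -m jog '[{"tx":0.06,"ty":0,"tz":0.03,"roll":0,"jaw":0.7},{"tx":0,"ty":0,"tz":0,"roll":0,"jaw":0.7},{"tx":0,"ty":0,"tz":0,"roll":0,"jaw":0.7}]'| grep -E 'posi|force: \['; python3 rel.py
```

```text
position: [0.5859, 0.1878, 0.1169]
force: [-2.0, -0.3, 6.9]
position: [0.5858, 0.1878, 0.1169]
force: [-1.0, -1.1, 7.7]
t 16.25 p [0.5858 0.1878 0.1169] yaw -9.12 F [-1.7  0.   7.8] open 0.8665543834177318
stone minus seat, bed axes mm [ 2.4  0.5 -0.6]
to seat, cm: tx 0.24 ty -0.05 tz 0.04
```

```bash
python3 -m jog '[{"tx":0.1,"ty":0,"tz":0,"roll":0,"jaw":0.7},{"tx":0,"ty":0,"tz":0,"roll":0,"jaw":0.7},{"tx":0,"ty":0,"tz":0,"roll":0,"jaw":0.7}]'| grep -E 'posi|force: \['; python3 -m jog '[{"tx":0.08,"ty":0,"tz":-0.02,"roll":0,"jaw":0.7},{"tx":0,"ty":0,"tz":0,"roll":0,"jaw":0.7},{"tx":0,"ty":0,"tz":0,"roll":0,"jaw":0.7}]'| grep -E 'posi|force: \['; python3 rel.py
```

```text
position: [0.5857, 0.1878, 0.1169]
force: [0.1, -1.2, 5.6]
position: [0.5853, 0.1879, 0.1168]
force: [3.4, -1.5, 4.6]
t 16.95 p [0.5852 0.1879 0.1167] yaw -9.1 F [ 3.9 -3.2  5. ] open 0.8723272219207545
stone minus seat, bed axes mm [ 1.7  0.6 -0.5]
to seat, cm: tx 0.18 ty -0.06 tz 0.03
```

The stone presses on both the bed and the ledge. Now I release and take the fingers straight up.

```bash
python3 -m jog '[{"tx":0,"ty":0,"tz":0,"roll":0,"jaw":0.88},{"tx":0,"ty":0,"tz":0,"roll":0,"jaw":0.92},{"tx":0,"ty":0,"tz":0,"roll":0,"jaw":1},{"tx":0,"ty":0,"tz":0,"roll":0,"jaw":1},{"tx":0,"ty":0,"tz":0,"roll":0,"jaw":1}]'; python3 rel.py
python3 - <<'E'
from h import *
d=cam('wrist');g=d['img'].astype(int).sum(2)
print([(r['bbox'],round(r['p'],2)) for r in trace('wrist','wide_stone')])
print('seated model',proj(d,[np.array([.6135,.183,.05])+lean(np.radians(-9.2))@[x,y,.095] for x in(0,.009) for y in(-.038,.038)]).round(1).tolist())
E
```

```text
time_s: 17.45
position: [0.5821, 0.1884, 0.1155]
tcp_rot: [[-0.987, 0.158, -0.002], [0.158, 0.987, -0.0], [0.002, -0.0, -1.0]]
force: [0.3, 0.0, 0.9]
opening: 0.991
grasp_force: 0.0
t 17.55 p [0.5824 0.1884 0.1157] yaw -9.09 F [ 0.6 -0.5 -0.1] open 0.9964532297982317
stone minus seat, bed axes mm [-1.3  0.6 -0.2]
to seat, cm: tx -0.11 ty -0.06 tz -0.08
[([0.0, 20.2, 21.9, 63.3], 0.89), ([246.4, 250.5, 156.5, 22.9], 0.6), ([237.6, 235.8, 163.1, 22.8], 0.54)]
seated model [[240.5, 255.3], [400.3, 255.5], [239.9, 274.7], [400.8, 274.8]]
```

```bash
python3 -m jog '[{"tx":0,"ty":0,"tz":-1,"roll":0,"jaw":1},{"tx":0,"ty":0,"tz":-1.5,"roll":0,"jaw":1},{"tx":0,"ty":0,"tz":-2.5,"roll":0,"jaw":1},{"tx":0,"ty":0,"tz":-4,"roll":0,"jaw":1},{"tx":0,"ty":0,"tz":-4,"roll":0,"jaw":1},{"tx":0,"ty":0,"tz":-4,"roll":0,"jaw":1},{"tx":0,"ty":0,"tz":0,"roll":0,"jaw":1},{"tx":0,"ty":0,"tz":0,"roll":0,"jaw":1}]' | grep -E 'posi|force: \['
python3 - <<'E'
from h import *
P=[np.array([.613,.183,.05])+lean(np.radians(-9.2))@[x,y,z] for z in(0,.095) for x in(0,.009) for y in(-.038,.038)]
for n in('wrist','top','scene'):
    d=cam(n);q=proj(d,P).astype(np.float32);x=cv2.boundingRect(q)
    print(n,[(np.round(r['bbox']).tolist(),round(r['p'],2)) for r in trace(n,'wide_stone')],'model bbox',x,'top edge',q[4:].round(1).tolist())
    print('   seat',[(np.round(r['point']).tolist(),round(r['p'],2)) for r in landmark_of(n,'seat')],'model',proj(d,np.mean(P,0)).round(1)[:, ::-1].tolist())
    print('   ',{t:[np.round(r['bbox']).tolist() for r in trace(n,t)] for t in('narrow_stone1','spool','pot')})
    save(d,f'fin_{n}.png')
    if n=='wrist':
        g=d['img'].astype(int).sum(2)
        for c in(280,310,360): 
            r=int(q[4,1]);print('rows',r-12,g[r-12:r+30,c].tolist())
E
```

```text
position: [0.5834, 0.1883, 0.288]
force: [-1.1, 0.1, -0.4]
wrist [([287.0, 168.0, 75.0, 27.0], 0.86), ([45.0, 12.0, 92.0, 103.0], 0.86)] model bbox (280, 169, 81, 25) top edge [[281.0, 169.89999389648438], [360.70001220703125, 170.0], [280.8999938964844, 179.1999969482422], [360.79998779296875, 179.3000030517578]]
   seat [([185.0, 320.0], 0.7)] model [[182.9, 320.9]]
    {'narrow_stone1': [[2.0, 202.0, 28.0, 15.0]], 'spool': [[160.0, 195.0, 44.0, 37.0]], 'pot': [[151.0, 117.0, 44.0, 40.0]]}
rows 157 [206, 203, 203, 201, 204, 203, 203, 204, 203, 205, 203, 207, 204, 206, 205, 257, 374, 378, 385, 394, 380, 329, 405, 372, 462, 655, 656, 644, 644, 649, 660, 644, 462, 465, 462, 458, 457, 437, 483, 474, 429, 306]
rows 157 [167, 167, 164, 164, 166, 165, 169, 170, 183, 194, 195, 311, 521, 555, 560, 564, 568, 568, 575, 583, 552, 379, 379, 383, 397, 401, 402, 394, 379, 375, 376, 378, 379, 383, 389, 388, 380, 414, 552, 641, 572, 339]
rows 157 [310, 308, 312, 311, 310, 311, 307, 311, 310, 315, 314, 388, 555, 578, 578, 581, 581, 583, 583, 585, 554, 392, 428, 506, 564, 566, 560, 555, 558, 563, 571
[... 323 characters left out ...]
([279.0, 225.0], 0.82)] model [[167.8, 200.6]]
    {'narrow_stone1': [[400.0, 170.0, 37.0, 18.0], [405.0, 194.0, 38.0, 23.0]], 'spool': [[294.0, 146.0, 17.0, 22.0]], 'pot': [[285.0, 197.0, 22.0, 21.0]]}
scene [([296.0, 162.0, 53.0, 40.0], 0.92), ([408.0, 224.0, 55.0, 62.0], 0.71)] model bbox (405, 224, 60, 62) top edge [[422.1000061035156, 224.5], [464.79998779296875, 241.6999969482422], [420.79998779296875, 227.0], [463.8999938964844, 244.39999389648438]]
   seat [([162.0, 433.0], 0.68)] model [[255.7, 434.0]]
    {'narrow_stone1': [[218.0, 175.0, 26.0, 32.0], [219.0, 157.0, 27.0, 26.0]], 'spool': [[317.0, 247.0, 18.0, 25.0]], 'pot': [[340.0, 206.0, 17.0, 29.0], [220.0, 156.0, 26.0, 28.0]]}
```

Run:
```python
from h import *
d=cam('wrist');g=cv2.cvtColor(d['img'],6)
for r in(173,184,188,192,196): print(r,g[r,272:296].tolist(),'|',g[r,352:378].tolist())
P=lambda v:(proj(d,np.array([.6130,.183,.05])+lean(np.radians(-9.2))@np.array(v))).round(1).tolist()
print('top',P([.009,-.038,.095]),P([.009,.038,.095]),'bedtop',P([0,-.049,.054]),P([0,.049,.054]),'cheek in',P([.01,-.043,.044]),P([.01,.043,.044]),'foot',P([.009,-.038,0]),P([.009,.038,0]))
for c in (290,300,320,340,355): print(c,g[160:186,c].tolist())
```

```text
173 [99, 98, 99, 100, 100, 97, 85, 75, 74, 75, 105, 160, 186, 186, 186, 185, 185, 185, 185, 184, 183, 183, 183, 182] | [191, 192, 192, 191, 192, 192, 191, 192, 192, 194, 176, 120, 143, 157, 159, 163, 164, 165, 166, 166, 166, 167, 168, 176, 182, 181]
184 [174, 174, 165, 173, 213, 209, 212, 215, 220, 208, 139, 88, 91, 100, 118, 122, 123, 122, 122, 122, 122, 122, 123, 123] | [130, 131, 131, 131, 131, 132, 131, 121, 158, 218, 212, 213, 216, 215, 199, 184, 183, 182, 182, 181, 181, 180, 180, 179, 179, 179]
188 [172, 175, 154, 151, 215, 213, 217, 219, 223, 211, 159, 145, 103, 98, 121, 124, 117, 119, 119, 120, 121, 121, 121, 122] | [127, 126, 126, 125, 124, 111, 85, 90, 155, 219, 216, 217, 218, 218, 200, 175, 175, 175, 175, 176, 177, 177, 177, 177, 177, 176]
192 [169, 168, 167, 147, 94, 120, 156, 155, 154, 155, 164, 175, 163, 170, 199, 192, 130, 126, 119, 121, 121, 120, 121, 121] | [128, 128, 135, 134, 102, 87, 109, 143, 151, 154, 156, 164, 174, 175, 176, 176, 175, 176, 175, 176, 176, 176, 177, 176, 177, 178]
196 [175, 173, 171, 161, 144, 99, 94, 92, 163, 225, 219, 218, 217, 218, 218, 217, 2
[... 260 characters left out ...]
[[281.9, 189.7]] [[360.5, 189.8]] foot [[290.2, 194.3]] [[352.4, 194.4]]
290 [55, 55, 55, 55, 55, 56, 60, 65, 65, 82, 138, 184, 185, 185, 185, 186, 186, 186, 172, 121, 122, 122, 121, 120, 122, 123]
300 [54, 53, 54, 54, 54, 57, 59, 64, 63, 81, 136, 180, 181, 181, 182, 183, 184, 184, 170, 120, 125, 126, 125, 123, 125, 126]
320 [54, 53, 54, 53, 53, 53, 57, 63, 62, 80, 139, 189, 190, 190, 190, 192, 192, 193, 180, 124, 125, 126, 125, 127, 128, 128]
340 [52, 50, 51, 52, 52, 53, 56, 61, 62, 80, 140, 190, 191, 191, 191, 191, 191, 191, 178, 124, 128, 128, 127, 128, 128, 128]
355 [50, 50, 50, 50, 50, 54, 75, 103, 104, 110, 145, 190, 192, 191, 191, 192, 193, 193, 180, 126, 128, 128, 130, 130, 131, 130]
```

The stone is seated. Its top runs 282.5–362.5 px against 281–361 px for the model, about 1.4 mm off centre and inside the 5 mm play. It is level, and its foot lies on the ledge between the cheeks. The narrow stones, spool and jar are where they were, and the gripper is clear.

```bash
python3 -c "
from rig import *
print(read_state()['time_s'],hand_in())"
```

```text
the job is handed in; nothing more can be done
19.4 None
```

The wide stone is on the sloped rest, flat against the bed between the cheeks with its foot on the ledge, and the job was handed in at 19.4 s; the two narrow stones, spool and jar were not moved.

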